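Bring the skein reel's tie-on stem to the top

TASK

Get the skein reel ready for tying on: with the fingertips push its arms round, one after another and either way round, until the one arm with the knobbed stem points straight up, and leave the reel at rest there. Only push, gently: do not pinch or squeeze the reel, do not flick it into a spin, and do not lift, tip or shift its stand. Leave the bowl, the bobbin and the brush where they are.

Things in the scene. Friction and masses are not known exactly. Their poses are not given: they have to be found in the camera images.
- stand: The reel's dark wooden stand, loose on the table, about 3 kg. Origin: centre of its underside. Base 170 (x) x 220 (y) x 16 mm; a post 16 x 50 mm, 206 mm high, at x = -54 mm (robot's side of the wheel). Its x axis is the direction of the level axle, pointing away from the robot, turned 3 degrees right to 43 degrees left; z is up.
- reel (a joint): Angle q of the reel on its axle, rad, without limit. 0 (or any whole turn, 6.283) = stem straight up; grows clockwise seen from the robot along the stand's +x; the stem points along (0, -sin q, cos q) in the stand's frame. Balanced and stiff (0.12 N m, some 1.5 N at 90 mm from the axle): it stays where it is left and stops when no longer pushed.
- hub (a point): Centre of the wheel on the axle, 180 mm above the stand's origin; hub radius 26 mm. No rim: five wooden arms 72 degrees apart in the stand's plane x = 0, one of them along the stem; each 12 mm thick in the turning direction, 14 mm along the axle. Each ends 115 mm from the axle in a crossbar parallel to the axle (round, 12 mm thick, 64 mm long, centred on the arm).
- stem_tip (a point): Centre of the wooden ball (24 mm diameter) on the end of the stem, 150 mm from the axle. The stem is a thin peg (10 mm) that carries on 47 mm (ball included) beyond the crossbar of one arm only; the other four arms end at the crossbar. The point's z axis points outward along the stem.
- bowl: Bystander: terracotta bowl, 130 mm across, 50 mm high, on the table to the left (+y) or right of the stand. Origin: centre of its underside.
- bobbin: Bystander: empty wooden bobbin, 52 mm across, 74 mm high, upright on the table, on the other side of the stand from the bowl. Origin: centre of its underside.
- brush: Bystander: wooden-handled brush lying on the table beyond the stand (+x). Origin: underside of the brush, about its middle.

How it is judged:
By the outcome, as a careful person would: the job done as asked, in the order asked, and still so for the second after the job is handed in, with the robot touching nothing.
It also fails if it takes over 64 s, if anything falls off the work surface, if the arm or the gripper's body presses on something with over 40 N, if the wrist force passes 120 N, or if a joint passes its speed limit or range.

ROBOT

A 6-joint arm with a two-finger parallel gripper is mounted at the origin on the work surface. World frame = base frame: x ahead of the robot, y to its left, z up, the work surface at z = 0. Lengths are in m, angles in rad, forces in N, time in s.
With the tool pointing down it reaches from about 0.25 to 0.725 m from the base axis. Payload 4 kg.
Tool frame: the origin (TCP) lies on the centre line of the jaws, within the pads' length; the fingertips stand 11 mm ahead of it and the grasp point (between the pads) lies 8 mm behind it; z points along the fingers, x is the direction in which the jaws open and shut, and the axes are right-handed (so a half turn about z gives the same grasp; the last joint's range is limited). The gripper opens to 85 mm and grips with 20 to 120 N. Pads are 22 mm wide; open, the fingers measure 114 mm over their backs; the gripper's body (76 mm by 85 mm) begins 54 mm behind the grasp point. The pads swing forward as they close: fully open they stand 13 mm farther back than shut.
Start: joints at [1.192, 0.241, 0.005, 1.335, 0, 1.571], TCP at [0.185, 0.465, 0.242] pointing down, gripper open.
Joint ranges: [-2.72, 2.72], [-1.05, 1.87], [-1.09, 1.28], [-1.99, 2.15], [-1.42, 1.44], [-3.14, 3.14]. Speed limits (rad/s): [2.79, 2.79, 3.14, 3.14, 3.14, 3.14].

INTERFACE

Orientations are given as a unit quaternion [x, y, z, w].
In Python, from workcell import bot, viewer, order gives the robot as it stands. The module is installed in compiled form; this text tells all that it offers.
- The arm moves only by the tool send_rows, never from a script. Its argument "increments" is a list that holds one entry, the list of rows, each a list of 4 numbers: the shift along the tool's x, y, z in m, then the turn about the tool's z in degrees. A call has exactly 8 rows; each row shifts and turns the pose as measured when the row begins, along the tool's axes as they then stand; what a row does not reach is not made up. A row lasts 1/10 s, in which the tool goes at most 50 mm and 8.59 degrees, less where a joint would pass 70% of its speed; a pose out of reach is approached as far as the arm can. A call is refused whole if a number of a shift passes 0.05 or a number of a turn 8.59, either way. A call with a gripper value outside its range is refused whole. "hand" is the closure, from -1 (fully open) to 1 (shut), so that 0 is half open, set as the call begins (left out, the last holds). The fingers move at their own pace and stop on an object; the grip force is fixed at half the most. Time passes only in rows, so rows that do not move let the fingers close, or fill a call up. It gives the time, the measured TCP pose, the force and the opening at its end, in the units of the state.
- bot.get_obs(): the state, without advancing time (a new reading comes with each control period).
- viewer.camera(name): name is "side" or "top" or "wrist"; returns a dict with "image" (384x512x3 uint8, red, green, blue), "range_z" (384x512 float32, m along the optical axis (not along the pixel's ray), 0 where there is no reading), "camera_matrix" (3x3 intrinsics, pixels), "eye" and "rotation" of the camera in the world. Camera axes: x right, y down, z forward; pixel columns grow to the right and rows downward; lengths in m; the calibration is good to about 2 mm. A picture is of the moment at which its call begins.
- order.job_done(): hands the job in, once; it reports no verdict.
The state is a dict: "clock": time; "joint_pos": joint angles; "joint_vel": joint speeds; "tau": joint torques, N m; "eef_pos": TCP position; "tool_rot": TCP orientation; "ft_force": force on the tool from outside, world axes, zero at the start; "ft_torque": the same for the moment, N m; "grip_width": finger opening in m.
Only numpy, scipy, OpenCV 4.12 (cv2) and the standard library are available. Lean on these libraries where they do the work, as an engineer would, in place of code of your own. Each camera call takes 0.05 s, during which the arm holds its last target.

## Working session

There is one attempt and no reset: what is moved stays moved. The work goes in short steps, Python scripts to look and compute and a tool call to move; the robot and the scene stay as the last step left them, time stands still between calls to the robot, and variables do not carry over. Pictures are saved under pics/ and viewed, and the job is handed in when it is done.

Besides the shell and the picture viewer there is one more tool, called after "Call:" by a JSON object that holds its "api" and its "payload". send_rows: Moves the arm, as the interface text tells. Its arguments: {"type":"object","properties":{"increments":{"type":"array","items":{"type":"array","items":{"type":"array","items":{"type":"number"}}}},"hand":{"type":"number"}},"required":["increments"]}

```bash
mkdir -p pics
cat > h.py <<'E'
import numpy as np, cv2
from workcell import bot, viewer, order
def snap(n,tag):
    c=viewer.camera(n); cv2.imwrite(f'pics/{tag}.png',c['image'][:,:,::-1]); np.savez(f'{tag}.npz',**{k:np.array(v) for k,v in c.items()})
    return c
def cloud(c):
    z=np.array(c['range_z']);K=np.array(c['camera_matrix']);R=np.array(c['rotation'])
    v,u=np.mgrid[:z.shape[0],:z.shape[1]]
    P=np.stack([(u-K[0,2])/K[0,0]*z,(v-K[1,2])/K[1,1]*z,z],-1)
    return P@R.T+np.array(c['eye'])
E
python3 - <<'E'
from h import *
for n in ['side','top','wrist']:
    c=snap(n,n+'0'); print(n,c['eye'],c['rotation'],c['camera_matrix'])
o=bot.get_obs(); print(o)
E
```

```text
side [ 0.18897082 -0.76526115  0.83349411] [ 0.86658737 -0.20944576  0.10189918 -0.44133361] [[403.61517305   0.         253.07470913]
 [  0.         403.61517305 192.63574523]
 [  0.           0.           1.        ]]
top [0.40009081 0.00613791 1.05230219] [ 0.72042604 -0.68596904  0.06954158 -0.07481151] [[384.13870494   0.         260.25215477]
 [  0.         384.13870494 196.63904567]
 [  0.           0.           1.        ]]
wrist [0.11852895 0.49100213 0.37393496] [0.81900185 0.55540252 0.08010239 0.11978149] [[291.79078935   0.         260.70029146]
 [  0.         291.79078935 190.05765982]
 [  0.           0.           1.        ]]
{'clock': 0.15, 'joint_pos': array([ 1.19199321e+00,  2.41233928e-01,  4.06916948e-03,  1.33519452e+00,
       -1.63189481e-06,  1.57078953e+00]), 'joint_vel': array([-0.00049405, -0.00046308,  0.00298364,  0.00010108, -0.00112649,
        0.00026981]), 'tau': array([-1.04365467e-03, -3.72635186e+01,  2.52638662e+01,  1.23974425e-02,
       -4.58945556e-05,  3.35915189e-07]), 'eef_pos': array([0.18474118, 0.46414273, 0.24163399]), 'tool_rot': array([ 8.27587323e-01,  5.61336452e-01, -6.46283850e-04,  4.39341338e-04]), 'ft_force': array([ 0.13162168, -0.23403246,  0.02018842]), 'ft_torque': array([-0.03757973,  0.01235779,  0.02783925]), 'grip_width': 0.08500513410233826}
```

Rotation is a quaternion.

```bash
sed -i "s/R=np.array(c\['rotation'\])/R=Rot.from_quat(np.array(c['rotation'])).as_matrix()/; 1a from scipy.spatial.transform import Rotation as Rot" h.py
python3 - <<'E'
import cv2
for n in ['side0','top0']:
    i=cv2.imread(f'pics/{n}.png'); cv2.imwrite(f'pics/{n}b.png',cv2.resize(i,(800,600)))
E
```

```text
(no output)
```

View pics/side0b.png

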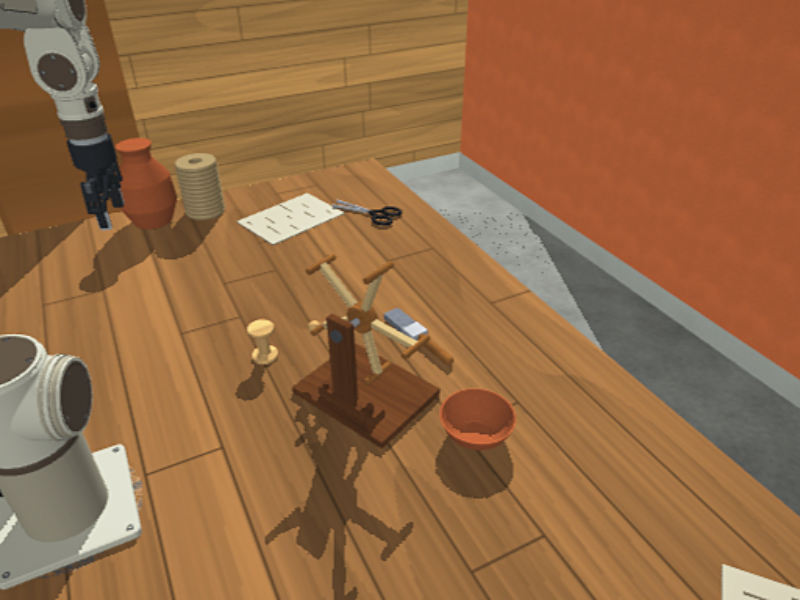

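View pics/top0b.png

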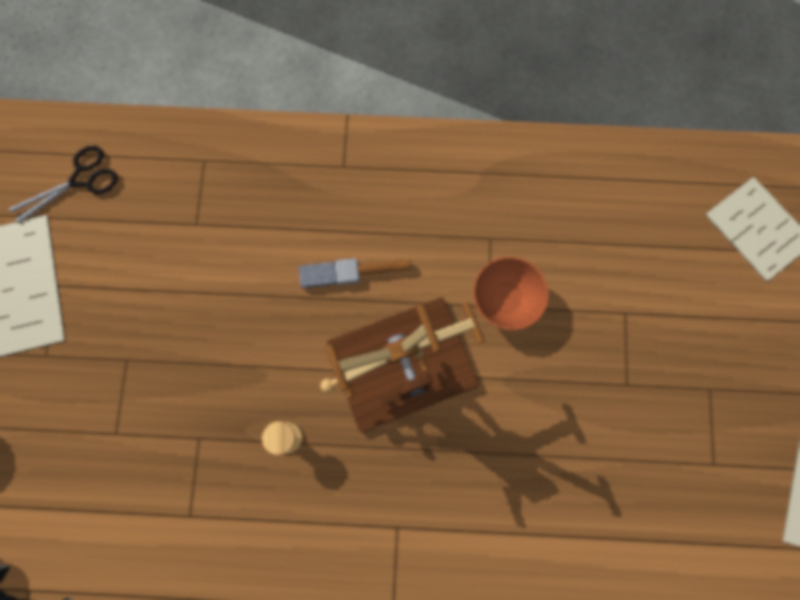

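The pictures show the stem ball on the left (+y) side, slightly low, at side px (316,327) and top px (327,384) of the 800x600 views. The bowl is to the right, the bobbin to the left and nearer, and the brush beyond. Next I'll fit the stand and the reel.

Run:
```python
from h import *
S=np.load('side0.npz');T=np.load('top0.npz')
ps=[];
for n,c in(('s',S),('t',T)):
    P=cloud(c);im=c['image'].astype(int);ok=c['range_z']>0
    print(n,'table z',np.median(P[ok&(abs(P[...,2])<.02)][:,2]))
    m=ok&(P[...,0]>.2)&(P[...,0]<.55)&(abs(P[...,1])<.25)&(P[...,2]>.011)
    # base top
    b=m&(P[...,2]<.022)&(im[...,0]<130)
    q=P[b][:,:2].astype(np.float32)
    print('base',len(q),P[b][:,2].mean(),cv2.minAreaRect(q))
    # pieces by clusters of mask
    k,l,st,ce=cv2.connectedComponentsWithStats(m.astype(np.uint8))
    for i in range(1,k):
        if st[i,4]>30:
            Q=P[l==i];print(st[i],Q.min(0).round(3),Q.max(0).round(3),Q.mean(0).round(3))
# ball pixel
P=cloud(S);u,v=int(316*.64),int(327*.64)
for n,c,u,v in(('s',S,202,209),('t',T,209,246)):
    P=cloud(c)[v-5:v+6,u-5:u+6]; print(n,P[...,2].round(3)); print(P[5,5])
```

```text
s table z -0.00032671619346114067
base 1395 0.01541573144604452 ((0.48002365231513977, 0.05110207200050354), (0.15364515781402588, 0.3260714113712311), 5.957907199859619)
[ 188  162   73  123 3757] [ 0.4   -0.112  0.011] [0.55  0.144 0.295] [0.49  0.004 0.098]
[159 204  17  27 265] [0.359 0.182 0.011] [0.409 0.24  0.077] [0.383 0.206 0.057]
[257 223   7   7  31] [ 0.535 -0.102  0.171] [ 0.55  -0.088  0.182] [ 0.542 -0.096  0.178]
t table z 0.0003682340146771157
base 2249 0.016189840650947442 ((0.490172803401947, 0.061838313937187195), (0.16534487903118134, 0.3284941017627716), 16.915550231933594)
[ 205  201  102   76 4167] [ 0.397 -0.11   0.011] [0.55  0.156 0.297] [0.489 0.025 0.09 ]
[303 212   8   8  40] [ 0.534 -0.1    0.174] [ 0.55  -0.083  0.185] [ 0.543 -0.091  0.18 ]
[168 270  24  21 361] [0.356 0.187 0.011] [0.406 0.239 0.079] [0.382 0.212 0.072]
s [[ 0.003 -0.002  0.002  0.002 -0.001 -0.005  0.003 -0.    -0.001 -0.001
  -0.002]
 [ 0.001  0.001  0.     0.105  0.109  0.108 -0.    -0.001 -0.001 -0.001
  -0.   ]
 [ 0.     0.002  0.106  0.108  0.109  0.109  0.109  0.103  0.001 -0
[... 936 characters left out ...]
7
   0.111]
 [ 0.003 -0.004  0.102  0.107  0.107  0.109  0.108  0.104  0.107  0.113
   0.117]
 [-0.001 -0.001  0.108  0.107  0.108  0.11   0.11   0.109  0.107  0.109
   0.107]
 [ 0.001  0.102  0.109  0.105  0.109  0.11   0.107  0.11   0.106  0.109
   0.109]
 [-0.002  0.1    0.104  0.109  0.11   0.108  0.109  0.107  0.105  0.107
   0.1  ]
 [-0.003 -0.002  0.104  0.106  0.104  0.106  0.107  0.107  0.108  0.106
   0.102]
 [-0.001 -0.001  0.098  0.104  0.105  0.108  0.105  0.107  0.104  0.102
   0.002]
 [-0.001 -0.002  0.002  0.1    0.104  0.103  0.105  0.107  0.101  0.001
  -0.004]
 [-0.     0.002 -0.001  0.001  0.002  0.101  0.103  0.1   -0.004  0.
  -0.002]]
[0.46627977 0.13693396 0.11018563]
```

```bash
cat > fit.py <<'E'
from h import *
from scipy.optimize import least_squares
def box(p,c,h):
    d=abs(p-c)-h; return np.linalg.norm(np.maximum(d,0),axis=1)+np.minimum(d.max(1),0)
def caps(p,a,b,r):
    a=np.array(a);b=np.array(b);t=np.clip(((p-a)@(b-a))/((b-a)@(b-a)),0,1)
    return np.linalg.norm(p-a-t[:,None]*(b-a),axis=1)-r
def sdf(p,q):
    D=[box(p,np.array([0,0,.008]),np.array([.085,.11,.008])),box(p,np.array([-.054,0,.103]),np.array([.008,.025,.103]))]
    D.append(caps(p,[-.05,0,.18],[.01,0,.18],.008))
    pr=p-[0,0,.18]
    D.append(np.maximum(np.hypot(pr[:,1],pr[:,2])-.026,abs(pr[:,0])-.012))
    for k in range(5):
        a=q+k*2*np.pi/5; s,c=np.sin(a),np.cos(a)
        e=np.stack([pr[:,0],-c*-1*pr[:,1]*1+s*pr[:,2],-s*pr[:,1]+c*pr[:,2]],1) # x, tangential, radial
        D.append(box(e,np.array([0,0,.065]),np.array([.007,.006,.05])))
        D.append(caps(e,[-.028,0,.115],[.028,0,.115],.006))
        if k==0:
            D.append(caps(e,[0,0,.115],[0,0,.15],.005)); D.append(caps(e,[0,0,.15],[0,0,.1501],.012))
    return np.min(D,axis=0)
def loc(P,v):
    c,s=np.cos(v[2]),np.sin(v[2]); d=P-np.array([v[0],v[1],0]); return np.stack([c*d[:,0]+s*d[:,1],-s*d[:,0]+c*d[:,1],d[:,2]],1)
def fit(clouds,v0,mask_tool=None,rad=.19):
    Q=np.concatenate([c.reshape(-1,3) for c in clouds])
    m=(Q[:,2]>.012)&(Q[:,2]<.37)
    Q=Q[m]; L=loc(Q,v0); 
    L2=L-[0,0,.18]
    k=(abs(L[:,0])<.1)&(abs(L[:,1])<.175)&(~((L[:,0]>.05)&(L[:,2]<.1)&(L[:,2]>.03)))
    Q=Q[k]; Q=Q[abs(sdf(loc(Q,v0),v0[3]))<.03]
    f=lambda v:sdf(loc(Q,v),v[3])
    r=least_squares(f,v0,loss='soft_l1',f_scale=.002,x_scale=[.01,.01,.05,.05])
    return r.x,np.median(abs(f(r.x))),len(Q),r.cost
E
python3 - <<'E'
from fit import *
S=cloud(np.load('side0.npz'));T=cloud(np.load('top0.npz'))
for q0 in(-123,-110,-135):
  for A in([S],[T],[S,T]):
    x,e,n,c=fit(A,[.49,.01,.3,np.radians(q0)]); print(x[:2].round(4),np.degrees(x[2:]).round(2),e,n,c)
E
```

```text
[0.5193 0.0221] [  24.12 -123.66] 0.0010216313977610345 4374 0.009514207736819979
[0.5166 0.0226] [  23.63 -123.56] 0.001086223535009384 4892 0.011079123151306412
[0.5185 0.0225] [  24.34 -123.66] 0.0011416035947132905 9266 0.021234401677520786
[0.508  0.0167] [  23.8  -123.55] 0.0017626653958946886 4248 0.016606451567219464
[0.5166 0.0226] [  23.62 -123.51] 0.0011213167724440781 4638 0.010945342777060784
[0.5185 0.0225] [  24.32 -123.62] 0.0011563803595782754 8886 0.02098739598059665
[0.5193 0.0221] [  24.11 -123.69] 0.0010228411790117464 4321 0.009481513214159782
[0.5166 0.0226] [  23.61 -123.57] 0.0010876963937975215 4840 0.011050451142016698
[0.5185 0.0225] [  24.33 -123.69] 0.0011443630311655933 9161 0.021155657347314793
```

Call:
{"api": "send_rows", "payload": {"increments": [[[0,0,-0.02,8.5],[0,0,-0.02,8.5],[0,0,-0.02,8.5],[0,0,-0.02,8.5],[0,0,-0.02,8.5],[0,0,0,1.7],[0,0,0,0],[0,0,0,0]]], "hand": 1}}

```text
clock: 0.95
eef_pos: [0.1841, 0.4625, 0.3417]
tool_rot: [0.98, 0.201, -0.003, 0.004]
ft_force: [0.1, -0.2, -0.4]
grip_width: -0.0001
```

```bash
cat > st.py <<'E'
from h import *
V=np.array([.5185,.0225,np.radians(24.2)])
def state():
    o=bot.get_obs();p=o['eef_pos'];R=Rot.from_quat(o['tool_rot']).as_matrix()
    c,s=np.cos(V[2]),np.sin(V[2]);d=p[:2]-V[:2]
    print('t',o['clock'],'axle %.4f right %.4f z %.4f'%(c*d[0]+s*d[1],s*d[0]-c*d[1],p[2]),'yawx %.1f'%np.degrees(np.arctan2(R[1,0],R[0,0])),'tilt',R[:,2].round(3),'F',o['ft_force'].round(2),'w',round(o['grip_width'],4))
    return o,R
if __name__=='__main__':
    state()
E
python3 st.py
```

```text
t 0.95 axle -0.1247 right -0.5384 z 0.3417 yawx 23.2 tilt [-0.004 -0.01  -1.   ] F [ 0.14 -0.15 -0.41] w -0.0001
```

Call:
{"api": "send_rows", "payload": {"increments": [[[0.01,0.035,0,-1],[0.01,0.035,0,0],[0.01,0.035,0,0],[0.01,0.035,0,0],[0.01,0.035,0,0],[0.01,0.035,0,0],[0.01,0.035,0,0],[0.01,0.035,0,0]]]}}

```text
clock: 1.75
eef_pos: [0.3748, 0.2346, 0.3367]
tool_rot: [0.976, 0.219, -0.008, 0.007]
ft_force: [0.9, -0.0, -0.1]
grip_width: 0.0005
```

```bash
python3 st.py
```

```text
t 1.75 axle -0.0442 right -0.2524 z 0.3367 yawx 25.3 tilt [-0.011 -0.018 -1.   ] F [ 0.95 -0.05 -0.1 ] w 0.0005
```

Call:
{"api": "send_rows", "payload": {"increments": [[[0.006,0.035,0,1],[0.006,0.035,-0.002,0],[0.006,0.035,0,0],[0.006,0.035,0,0],[0.006,0.035,0,0],[0.006,0.035,0,0],[0.006,0.03,0,0],[0,0,0,0]]]}}

```text
clock: 2.55
eef_pos: [0.5167, 0.0203, 0.3338]
tool_rot: [0.978, 0.21, -0.013, 0.008]
ft_force: [-0.7, -0.0, -0.3]
grip_width: 0.0
```

```bash
python3 st.py
```

```text
t 2.55 axle -0.0025 right 0.0013 z 0.3338 yawx 24.3 tilt [-0.022 -0.021 -1.   ] F [-0.72 -0.   -0.31] w 0.0
```

Call:
{"api": "send_rows", "payload": {"increments": [[[0,-0.006,0.004,0],[0,0,0.01,0],[0,0,0.01,0],[0,0,0.01,0],[0,0,0.01,0],[0,0,0.01,0],[0,0,0,0],[0,0,0,0]]]}}

```text
clock: 3.35
eef_pos: [0.5087, 0.0286, 0.2724]
tool_rot: [0.977, 0.213, -0.016, 0.007]
ft_force: [0.5, -1.0, 0.3]
grip_width: -0.0001
```

```bash
python3 st.py
python3 - <<'E'
from h import *
c=snap('side','s1')
i=c['image'][100:290,130:350,::-1];cv2.imwrite('pics/s1c.png',cv2.resize(i,None,fx=3,fy=3))
E
```

```text
t 3.35 axle -0.0065 right -0.0096 z 0.2724 yawx 24.6 tilt [-0.029 -0.02  -0.999] F [ 0.5  -0.95  0.27] w -0.0001
```

View pics/s1c.png

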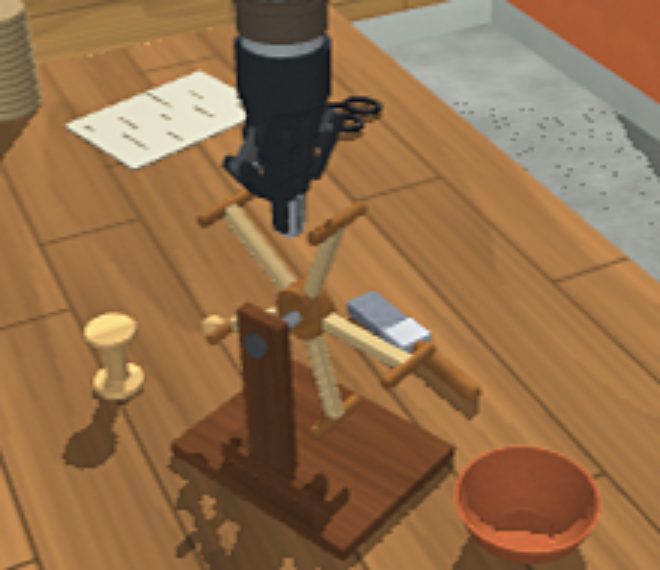

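Call:
{"api": "send_rows", "payload": {"increments": [[[0.004,0.007,-0.001,0],[0.003,0.007,0,0],[0,0.006,0,0],[0,0.005,0.001,0],[0,0.005,0.001,0],[0,0.005,0.002,0],[0,0.005,0.002,0],[0,0.005,0.003,0]]]}}

```text
clock: 4.2
eef_pos: [0.5365, -0.0116, 0.2654]
tool_rot: [0.977, 0.214, -0.015, 0.005]
ft_force: [-0.7, 1.6, 1.0]
grip_width: 0.0
```

```bash
python3 st.py
```

```text
t 4.2 axle 0.0024 right 0.0385 z 0.2654 yawx 24.7 tilt [-0.027 -0.016 -1.   ] F [-0.69  1.58  1.04] w 0.0
```

Call:
{"api": "send_rows", "payload": {"increments": [[[0,0.005,0.003,0],[0,0.005,0.004,0],[0,0.005,0.004,0],[0,0.004,0.004,0],[0,0.004,0.005,0],[0,0.003,0.005,0],[0,0.003,0.005,0],[0,0.0,0.0,0]]]}}

```text
clock: 5.0
eef_pos: [0.5492, -0.0417, 0.2325]
tool_rot: [0.977, 0.213, -0.015, 0.006]
ft_force: [0.1, 0.3, 0.8]
grip_width: 0.0001
```

```bash
python3 st.py;  python3 - <<'E'
from h import *
c=snap('side','s2')
i=c['image'][100:290,130:350,::-1];cv2.imwrite('pics/s2c.png',cv2.resize(i,None,fx=3,fy=3))
E
```

```text
t 5.0 axle 0.0017 right 0.0712 z 0.2325 yawx 24.6 tilt [-0.026 -0.017 -1.   ] F [0.14 0.27 0.78] w 0.0001
```

View pics/s2c.png

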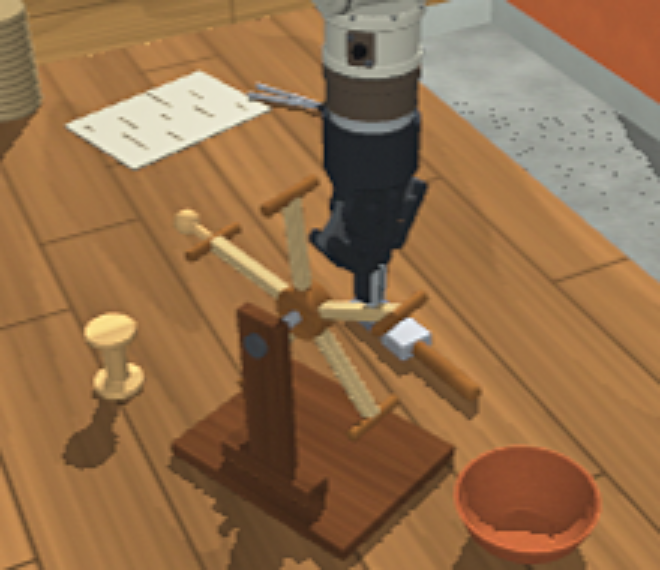

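Run:
```python
from fit import *
S=cloud(np.load('s2.npz'));T=cloud(snap('top','t2'))
for A in([S],[T],[S,T]):
  for q0 in (-75,-65):
    x,e,n,c=fit(A,[.5185,.0225,np.radians(24.2),np.radians(q0)]); print(x[:2].round(4),np.degrees(x[2:]).round(2),e,n,c)
```

```text
[0.5192 0.0221] [ 24.2  -77.78] 0.0010498761882103119 4826 0.011851921277623067
[0.5192 0.022 ] [ 24.21 -77.57] 0.0010170233465268347 4767 0.009994686263810703
[0.5176 0.0228] [ 24.17 -77.39] 0.001001969000866229 2287 0.0023883142884830685
[0.5176 0.0228] [ 24.17 -77.39] 0.001001969000866229 2287 0.0023883142884745393
[0.5189 0.0225] [ 24.45 -77.56] 0.0010587796398164352 7113 0.014382088822495549
[0.519  0.0224] [ 24.46 -77.47] 0.0010422789527276266 7054 0.012510705294646408
```

Call:
{"api": "send_rows", "payload": {"increments": [[[0,0.002,0.005,0],[0,0.001,0.004,0],[0,0,0,0],[0,0,-0.01,0],[0,0,-0.025,0],[0,0,-0.03,0],[0,0,-0.03,0],[0,0,-0.015,0]]]}}

```text
clock: 5.9
eef_pos: [0.5511, -0.0429, 0.3368]
tool_rot: [0.977, 0.213, -0.018, 0.006]
ft_force: [0.8, 0.3, 0.4]
grip_width: -0.0001
```

```bash
python3 st.py;  python3 - <<'E'
from fit import *
S=cloud(snap('side','s3'));T=cloud(snap('top','t3'))
for A in([S],[T]):
    x,e,n,c=fit(A,[.5185,.0225,np.radians(24.2),np.radians(-72)]); print(x[:2].round(4),np.degrees(x[2:]).round(2),e,n,c)
E
```

```text
t 5.9 axle 0.0029 right 0.0730 z 0.3368 yawx 24.6 tilt [-0.032 -0.019 -0.999] F [0.76 0.34 0.44] w -0.0001
[0.5193 0.0221] [ 24.07 -71.86] 0.0010142021869102846 4746 0.009790718053974598
[0.5174 0.0226] [ 24.06 -71.83] 0.0009649245374129256 1988 0.0018894985481997572
```

Reel at q = -71.8°, with the stand unmoved. Next I cross over to the left of the upright arm, then descend.

Call:
{"api": "send_rows", "payload": {"increments": [[[0,-0.02,-0.002,0],[0,-0.025,0,0],[0,-0.025,0,0],[0,-0.025,0,0],[0,-0.015,0,0],[0,0,0,0],[0,0,0,0],[0,0,0,0]]]}}

```text
clock: 6.8
eef_pos: [0.503, 0.0585, 0.3324]
tool_rot: [0.977, 0.212, -0.021, 0.006]
ft_force: [-0.3, 0.0, -0.5]
grip_width: -0.0001
```

```bash
python3 st.py
```

```text
t 6.8 axle 0.0007 right -0.0391 z 0.3324 yawx 24.5 tilt [-0.038 -0.021 -0.999] F [-0.29  0.04 -0.48] w -0.0001
```

Call:
{"api": "send_rows", "payload": {"increments": [[[0.002,0,0.015,0],[0,0,0.015,0],[0,0,0.015,0],[0,0,0.005,0],[0,0,0,0],[0,0.007,0,0],[0,0.006,0,0],[0,0,0,0]]]}}

```text
clock: 7.6
eef_pos: [0.5125, 0.04, 0.2822]
tool_rot: [0.978, 0.208, -0.019, 0.007]
ft_force: [-0.4, -1.1, -0.5]
grip_width: -0.0002
```

```bash
python3 st.py
```

```text
t 7.6 axle 0.0017 right -0.0184 z 0.2822 yawx 24.0 tilt [-0.034 -0.022 -0.999] F [-0.4  -1.08 -0.54] w -0.0002
```

Call:
{"api": "send_rows", "payload": {"increments": [[[0,0.005,0,0],[0,0.005,0,0],[0,0.005,0,0],[0,0.005,0.001,0],[0,0.005,0.001,0],[0,0.005,0.002,0],[0,0.005,0.002,0],[0,0.005,0.002,0]]]}}

```text
clock: 8.4
eef_pos: [0.5301, 0.0014, 0.2758]
tool_rot: [0.978, 0.209, -0.018, 0.006]
ft_force: [-0.3, 1.5, 0.5]
grip_width: -0.0001
```

```bash
python3 st.py
```

```text
t 8.4 axle 0.0019 right 0.0240 z 0.2758 yawx 24.1 tilt [-0.032 -0.02  -0.999] F [-0.32  1.5   0.47] w -0.0001
```

Call:
{"api": "send_rows", "payload": {"increments": [[[0,0.005,0.002,0],[0,0.005,0.003,0],[0,0.005,0.003,0],[0,0.005,0.003,0],[0,0.004,0.004,0],[0,0.004,0.004,0],[0,0.004,0.004,0],[0,0.003,0.004,0]]]}}

```text
clock: 9.2
eef_pos: [0.5457, -0.0343, 0.2466]
tool_rot: [0.978, 0.209, -0.017, 0.007]
ft_force: [0.3, 1.4, 1.7]
grip_width: 0.0001
```

```bash
python3 st.py;  python3 - <<'E'
from fit import *
S=cloud(snap('side','s4'));T=cloud(snap('top','t4'))
for q0 in(-20,-12):
  for A in([S],[T]):
    x,e,n,c=fit(A,[.5185,.0225,np.radians(24.2),np.radians(q0)]); print(x[:2].round(4),np.degrees(x[2:]).round(2),e,n,c)
E
```

```text
t 9.2 axle 0.0015 right 0.0630 z 0.2466 yawx 24.1 tilt [-0.03  -0.02  -0.999] F [0.31 1.4  1.75] w 0.0001
[0.5192 0.0222] [ 24.06 -16.57] 0.001083998440460629 4955 0.01593546498777849
[0.5174 0.0228] [ 24.34 -15.28] 0.0009400862216429138 1693 0.0016383213632711069
[0.5192 0.0222] [ 24.02 -16.27] 0.0010571212420740737 4882 0.01182355923689548
[0.5175 0.0228] [ 24.39 -15.28] 0.0009348680672887685 1693 0.0016383153531315793
```

Call:
{"api": "send_rows", "payload": {"increments": [[[0,0.002,0.003,0],[0,0.002,0.003,0],[0,0.002,0.003,0],[0,0.001,0.003,0],[0,0.001,0.003,0],[0,0.0,0.0,0],[0,0.0,0.0,0],[0,0.0,0.0,0]]]}}

```text
clock: 10.1
eef_pos: [0.5486, -0.0431, 0.2304]
tool_rot: [0.978, 0.208, -0.017, 0.007]
ft_force: [0.7, -1.0, 0.7]
grip_width: 0.0002
```

```bash
python3 st.py;  python3 - <<'E'
from fit import *
S=cloud(snap('side','s5'));T=cloud(snap('top','t5'))
for q0 in(-7,-3):
  for A in([S],[T]):
    x,e,n,c=fit(A,[.5185,.0225,np.radians(24.2),np.radians(q0)]); print(x[:2].round(4),np.degrees(x[2:]).round(2),e,n,c)
E
```

```text
t 10.1 axle 0.0006 right 0.0722 z 0.2304 yawx 24.0 tilt [-0.03  -0.022 -0.999] F [ 0.67 -0.99  0.73] w 0.0002
[0.5192 0.0221] [24.1 -4.4] 0.001110726349965327 4861 0.014371967913863798
[0.5175 0.0228] [24.23 -3.91] 0.0009904446655362355 2173 0.0022389704132403246
[0.5193 0.0221] [24.09 -4.3 ] 0.0010863507672746828 4832 0.012667741022147044
[0.5175 0.0228] [24.23 -3.91] 0.0009904447004753219 2173 0.002238970413240337
```

Call:
{"api": "send_rows", "payload": {"increments": [[[0,0.001,0.002,0],[0,0.001,0.002,0],[0,0,0.0015,0],[0,0,0,0],[0,0,0,0],[0,0.0,0.0,0],[0,0.0,0.0,0],[0,0.0,0.0,0]]]}}

```text
clock: 11.0
eef_pos: [0.5495, -0.0451, 0.2248]
tool_rot: [0.978, 0.208, -0.017, 0.008]
ft_force: [-0.2, 0.3, 1.2]
grip_width: 0.0001
```

```bash
python3 st.py;  python3 - <<'E'
from fit import *
S=cloud(snap('side','s6'));T=cloud(snap('top','t6'))
for q0 in(-2,2):
  for A in([S],[T]):
    x,e,n,c=fit(A,[.5185,.0225,np.radians(24.2),np.radians(q0)]); print(x[:2].round(4),np.degrees(x[2:]).round(2),e,n,c)
E
```

```text
t 11.0 axle 0.0005 right 0.0744 z 0.2248 yawx 24.1 tilt [-0.029 -0.022 -0.999] F [-0.24  0.32  1.17] w 0.0001
[0.5192 0.0221] [24.2 -0.6] 0.0010655988525413856 4865 0.013387486137436795
[0.5175 0.0228] [23.93 -0.1 ] 0.0010340643068278057 2280 0.002823783629740423
[0.5192 0.0221] [24.21 -0.51] 0.0010546596520201595 4840 0.012007893646974776
[0.5175 0.0228] [23.93 -0.1 ] 0.0010340633163889723 2280 0.0028237836297395663
```

Call:
{"api": "send_rows", "payload": {"increments": [[[0,0,-0.005,0],[0,0.001,-0.015,0],[0,0.002,-0.025,0],[0,0.005,-0.025,0],[0,0.01,-0.025,0],[0,0.02,-0.02,0],[0,0.02,-0.01,0],[0,0,0,0]]]}}

```text
clock: 11.9
eef_pos: [0.5751, -0.0964, 0.3542]
tool_rot: [0.978, 0.209, -0.02, 0.007]
ft_force: [-0.1, 0.0, 0.4]
grip_width: 0.0003
```

```bash
python3 st.py;  python3 - <<'E'
from fit import *
c=snap('side','s7');S=cloud(c);T=cloud(snap('top','t7'))
for q0 in(-2,2):
  for A in([S],[T]):
    x,e,n,cc=fit(A,[.5185,.0225,np.radians(24.2),np.radians(q0)]); print(x[:2].round(4),np.degrees(x[2:]).round(2),e,n,cc)
i=c['image'][60:290,130:350,::-1];cv2.imwrite('pics/s7c.png',cv2.resize(i,None,fx=2.5,fy=2.5))
for C in(S,T):
    p=C.reshape(-1,3); L=p-[.5185,.0225,0]; m=(np.hypot(L[:,0],L[:,1])<.025)&(p[:,2]>.31)&(p[:,2]<.35)
    print(m.sum(),p[m].mean(0),p[m][:,2].max())
E
```

```text
t 11.9 axle 0.0029 right 0.1316 z 0.3542 yawx 24.2 tilt [-0.037 -0.023 -0.999] F [-0.08  0.03  0.41] w 0.0003
[0.5192 0.0221] [24.17 -0.27] 0.0009667760273034259 4764 0.009589075166400136
[0.5166 0.0227] [23.36 -0.21] 0.0011204070529333837 4618 0.009523308053539903
[0.5192 0.0221] [24.18 -0.27] 0.0009667901658415158 4764 0.009589076994554321
[0.5166 0.0227] [23.36 -0.21] 0.0011204070529333837 4618 0.009523308052689949
89 [0.51682459 0.01701507 0.33090183] 0.3419484889497308
126 [0.5159543  0.02323758 0.33788977] 0.3430036534600829
```

View pics/s7c.png

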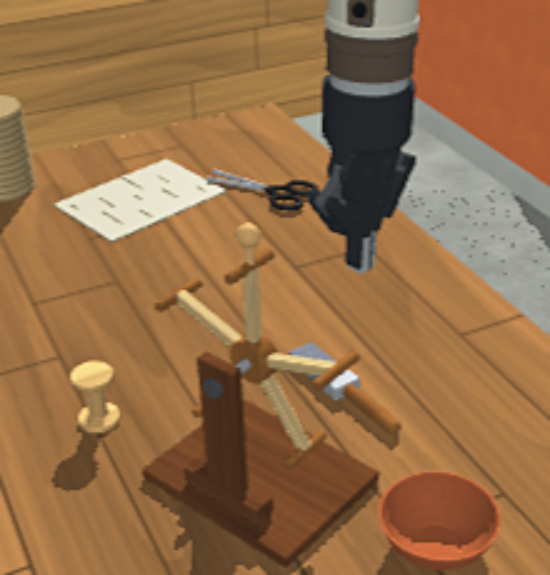

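The stem points up, with the ball at crop px (249,235), q ≈ -0.25° and the ball top at 0.342 m. The tool is clear and the bystanders look untouched, so I'm handing in.

```bash
python3 -c "
from workcell import order; print(order.job_done())"
```

```text
the job is handed in; nothing more can be done
None
```

The knobbed stem now points straight up and the reel is at rest, with the job handed in at about 12 s of the 64 s allowed. I got there with two gentle clockwise strokes, using the closed fingertips on one arm and then the next. I paused a few times during the strokes to check the angle. The force readings at each check were about 2 N or less.

- **Angle:** after I backed off, the model fits put the reel at -0.27° (side camera) and -0.21° (top camera). Before that, with the finger still touching, the two cameras differed by about half a degree.
- **Ball height:** the top of the ball measured 0.342–0.343 m, against 0.342 m expected.
- **Stand:** its fitted position stayed within 1 mm of the start in each camera. The two cameras themselves disagree by about 2.5 mm. The fitted yaw varied by less than 1°, which I take as noise.
- **Bowl, bobbin and brush:** they look untouched in the last side picture, but I did not measure them again.

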